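Lock the sprung cork press with its bar

ROBOT

A 6-joint arm with a two-finger parallel gripper is mounted at the origin on the work surface. World frame = base frame: x ahead of the robot, y to its left, z up, the work surface at z = 0. Lengths are in m, angles in rad, forces in N, time in s.
With the tool pointing down it reaches from about 0.3 to 0.85 m from the base axis. Payload 4.2 kg.
Tool frame: the origin (TCP) lies midway between the tips of the shut fingers; the grasp point (between the pads) lies tcp_to_grasp behind it (tcp_to_grasp is the distance from the TCP to the grasp point, in m); z points along the fingers, y is the direction in which the jaws open and shut (so a half turn about z gives the same grasp; the last joint's range is limited). The gripper opens to 91 mm and grips with 3 to 60 N. Pads are 32 mm wide; open, the fingers measure 118 mm over their backs; the gripper's body (76 mm by 178 mm) begins 60 mm behind the grasp point.
Start: joints at [-1.167, 0.32, 1.565, -0, 1.257, -0.02], TCP at [0.236, -0.524, 0.214] pointing down, gripper open.
Joint ranges: [-3.11, 3.11], [-0.84, 2.01], [0.21, 2.61], [-1.34, 4.49], [0.05, 2.63], [-2.56, 2.56]. Speed limits (rad/s): [2.57, 2.57, 3.14, 3.14, 3.14, 3.14].

INTERFACE

Orientations are given as a unit quaternion [w, x, y, z].
In Python, from plant import * gives the robot as it stands.
- The arm moves only by the tool send_rows, never from a script. Its argument "rows" is a list of rows, each a list of 7 numbers: the opening, from 0 (shut) to 1 (fully open), then the shift along the tool's x, y, z in m, then the turn, a rotation vector about the tool's x, y, z in degrees. A call has 1 to 10 rows; each row shifts and turns the commanded pose from where the row before left it, along the tool's axes as they then stand; what a row does not reach is not made up. A row lasts 1/10 s, in which the tool goes at most 50 mm and 8.59 degrees, less where a joint would pass 70% of its speed; a pose out of reach is approached as far as the arm can. A call with a gripper value outside its range is refused whole. The fingers move at their own pace and stop on an object; "grip_force" is the grip in N (left out, the last holds). Time passes only in rows, so rows that do not move let the fingers close. It gives the time, the measured TCP pose, the force and the opening at its end, in the units of the state.
- state(): the state, without advancing time (a new reading comes with each control period).
- read_camera(name): name is "side" or "top"; returns a dict with "color" (400x640x3 uint8, red, green, blue), "K" (3x3 intrinsics, pixels), "distortion" ([k1, k2, p1, p2, k3] as OpenCV has them; the pictures are not rectified), "camera_from_world" (4x4, takes a point from world to camera coordinates). Camera axes: x right, y down, z forward; pixel columns grow to the right and rows downward; lengths in m; the calibration is good to about 2 mm. A picture is of the moment at which its call begins. There is no depth.
- close_job(): hands the job in, once; it reports no verdict.
The state is a dict: "t": time; "q": joint angles; "qd": joint speeds; "effort": joint torques, N m; "position": TCP position; "eef_rot": TCP orientation; "force": force on the tool from outside, world axes, zero at the start; "torque": the same for the moment, N m; "opening": finger opening in m.
Only numpy, scipy, OpenCV 4.12 (cv2) and the standard library are available. Lean on these libraries where they do the work, as an engineer would, in place of code of your own. Each camera call takes 0.05 s, during which the arm holds its last target.

TASK

Lock the little cork press shut: lift the steel locking bar from its black stand, put it down flat on the cork mat, let go of it and take it again across its width. Use it to press the sprung brass plate fully down, and keep it down while you slide the bar under both red hooks until it is behind their lips; then let go so that the spring holds the bar up in both hooks, roughly centred. Do not disturb the spools, varnish jar, brass hair stacker or scissors.

Things in the scene. Friction and masses are not known exactly. Their poses are not given: they have to be found in the camera images.
- press: Cork press fixed to the bench: dark base 160 (x) x 170 (y) x 12 mm, die and cork blanks, sprung brass plate on top, two red hooks beside the plate. Origin: centre of the base's underside, on the bench; z up. Hinge pin along y at x = +58, z = 41 mm. Nothing but hooks and plate stands above z = 50 mm.
- platen (a joint): Angle of the brass plate (88 mm wide in y, 113 mm from pin to free edge), rad. 0 = fully down at a hard stop: top face level at z = 45 mm in the press frame, x = +58 to -55 mm. Grows as the free (-x) edge rises; a torsion spring drives it to its stop at 0.5. Net moment 0.25 N m open, 0.5 N m when down (10 N straight down at 52 mm from the pin). Reads about 0.08 when locked.
- hook_left (a point): Ceiling of the pocket of the red hook at y = +63 mm (10 mm wide in y). This point: press frame x = -33, z = 61.5 mm. Back wall's inner face at x = -45 mm; the top arm reaches from it to x = -17 mm, its top at z = 69.5 mm; at its end a lip (x = -21 to -17) hangs down 4 mm, to z = 57.5 mm. So the pocket is 24 mm long, behind the lip.
- hook_right (a point): The same of the red hook at y = -63 mm. Both hooks open towards the press's +x (the hinge): the bar, lying flat along y on the fully lowered plate, goes under the lips moving towards -x until it meets the back walls, and when let go the plate lifts it into the pockets.
- bar_mid (a point): Centre of the loose steel locking bar, 160 x 9 x 20 mm, about 0.2 kg; x along its length, y across the 9 mm thickness, z across the 20 mm width. Starts on edge (z up) in the stand. Flat (y vertical) it is 9 mm tall and passes under the hook lips; on edge it does not. Stood on edge it topples flat if pushed sideways near its top. When locked its centre is near x = -33, z = 57 mm in the press frame.
- stand: Black bar stand fixed to the bench: base 150 (x) x 60 (y) x 10 mm, origin centre of its underside. Two posts at x = +62 and -62 mm, 12 mm thick in x, 35 mm wide in y, 45 mm tall, each with a slot 11 mm wide, 10 mm deep, along x, that carries the bar on edge: bar underside at z = 35, top at z = 55 mm. Between the posts the bar's sides are free.
- mat: Cork mat fixed to the bench, clear of things, 190 (x) x 100 (y) x 3 mm; origin centre of its underside.
- spool_red: Bystander: white-ended thread spool, red thread, 32 mm diameter, 32 mm tall, loose; origin at its underside. Leave it alone.
- spool_green: Bystander: the same, green thread. Leave it alone.
- spool_yellow: Bystander: the same, yellow thread. Leave it alone.
- varnish: Bystander: amber jar, 36 mm diameter, 55 mm tall, loose; origin at its underside. Leave it alone.
- stacker: Bystander: brass hair stacker, 30 mm diameter, 64 mm tall, loose; origin at its underside. Leave it alone.
- scissors: Bystander: small scissors lying flat, about 105 mm long and 7 mm tall, loose; origin near the pivot, at the underside. Leave them alone.
Mind the look-alikes: they are no part of the job. Of the things shaped like the mat, the cork one is meant.

How it is judged:
On the way, in this order (a step that is already met when the one before it is completed fails the run):
1. the bar lies flat on the cork mat, let go (angle between the y axis of bar_mid and the z axis of press, either way round below 0.2 rad and height (world z) of bar_mid below 0.014 m and horizontal distance between bar_mid and mat below 0.07 m and contact force between the fingers and bar below 0.2 N), for 0.2 s.
2. the plate is pressed fully down (within 0.06 rad) with the bar lying across it (value of joint platen below 0.06 rad and z of bar_mid in the frame of press between 0.04 and 0.06 m and angle between the y axis of bar_mid and the z axis of press, either way round below 0.25 rad), for 0.1 s.
At the end, for the whole second after the job is handed in: The plate is held within 0.13 rad of fully down by the bar alone; the bar lies along the press's y axis (within 0.12 rad) in the pockets of both hooks, its centre 27 to 39 mm to the -x side of the press's origin, within 16 mm of the middle sideways, 52 to 62 mm above the bench, at rest and let go (value of joint platen below 0.13 rad and x of bar_mid in the frame of press between -0.039 and -0.027 m and y of bar_mid in the frame of press between -0.016 and 0.016 m and z of bar_mid in the frame of press between 0.052 and 0.062 m and angle between the x axis of bar_mid and the y axis of press, either way round below 0.12 rad and linear speed of bar below 0.02 m/s); the robot touches nothing.
It fails at once if a bystander is moved more than 30 mm (distance of any of spool_red, spool_green, spool_yellow, varnish, stacker, scissors from where it was at the start of the episode above 0.03 m).
It also fails if it takes over 54 s, if anything falls off the work surface, if the arm or the gripper's body presses on something with over 40 N, if the wrist force passes 120 N, or if a joint passes its speed limit or range.

## Working session

There is one attempt and no reset: what is moved stays moved. The work goes in short steps, Python scripts to look and compute and a tool call to move; the robot and the scene stay as the last step left them, time stands still between calls to the robot, and variables do not carry over. Pictures are saved under pics/ and viewed, and the job is handed in when it is done.

Besides the shell and the picture viewer there is one more tool, called after ">>>" as name([rows], argument=value, ...), one row to a line, values as JSON. send_rows: Moves the arm, as the interface text tells. Its arguments: {"type":"object","properties":{"rows":{"type":"array"},"grip_force":{"type":"number"}},"required":["rows"]}

```bash
ls; mkdir -p pics; cat > a.py <<'E'
from plant import *
import cv2,json,numpy as np
s=state();print({k:np.round(v,4).tolist() for k,v in s.items()})
try: print(tcp_to_grasp)
except Exception as e: print(e)
import pickle
for n in ("side","top"):
    c=read_camera(n);pickle.dump(c,open(f"pics/{n}0.pkl","wb"))
    cv2.imwrite(f"pics/{n}0.png",c["color"][:,:,::-1])
    print(n,np.round(c["K"],1).tolist(),c["distortion"],np.round(c["camera_from_world"],3).tolist())
E
python3 a.py
```

```text
pics
{'t': 0.0, 'q': [-1.167, 0.3203, 1.5657, -0.0, 1.2574, -0.02], 'qd': [0.0011, 0.0, 0.0007, 0.0014, 0.0019, 0.0009], 'effort': [0.0014, -41.2459, -23.1973, 0.0728, 0.0457, -0.0002], 'position': [0.2363, -0.5237, 0.2131], 'eef_rot': [-0.0009, 0.9776, 0.2103, -0.0002], 'force': [0.259, -0.4379, -0.2277], 'torque': [-0.0169, -0.0209, -0.0033], 'opening': 0.0911}
0.0188
side [[413.3, 0.0, 317.2], [0.0, 413.3, 198.8], [0.0, 0.0, 1.0]] [-0.06734641  0.          0.          0.          0.        ] [[0.931, -0.364, 0.01, -0.513], [-0.275, -0.72, -0.638, 0.166], [0.24, 0.591, -0.77, 0.933], [0.0, 0.0, 0.0, 1.0]]
top [[422.3, 0.0, 316.0], [0.0, 422.3, 202.5], [0.0, 0.0, 1.0]] [-0.09968972  0.          0.          0.          0.        ] [[0.001, -1.0, 0.022, -0.033], [-0.992, -0.004, -0.122, 0.548], [0.122, -0.021, -0.992, 1.079], [0.0, 0.0, 0.0, 1.0]]
```

View pics/side0.png

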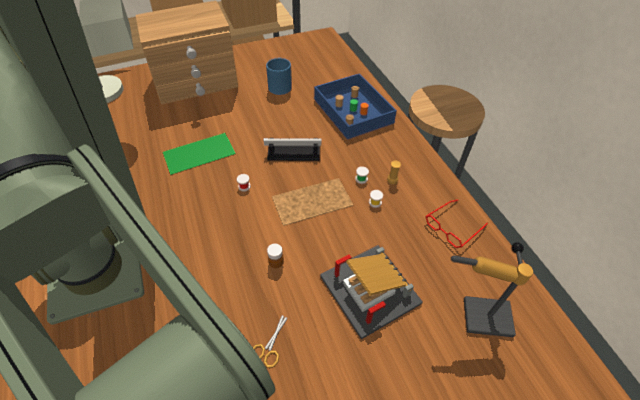

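View pics/top0.png

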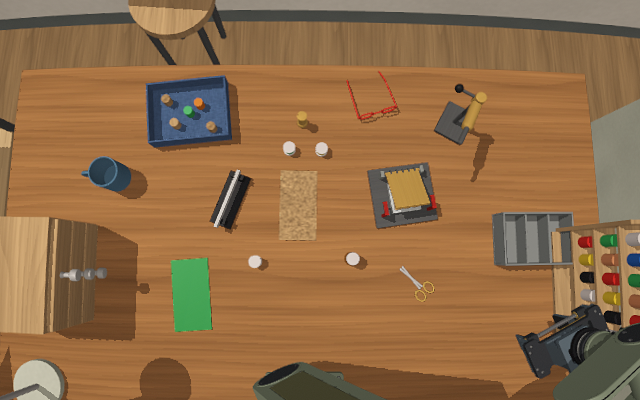

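The side view shows the bar on the stand at about (292,145), the cork mat at (313,200) and the press at (370,290). In the top view the bar is at (230,200), the mat at (298,205) and the press at (403,195). I'll zoom in.

```bash
cat > h.py <<'E'
import cv2,pickle,numpy as np
def load(n): return pickle.load(open(f"pics/{n}.pkl","rb"))
def ray(c,px):
    p=cv2.undistortPoints(np.array([[px]],float),c["K"],np.array(c["distortion"],float))[0,0]
    T=np.array(c["camera_from_world"]);R=T[:3,:3];o=-R.T@T[:3,3];d=R.T@np.array([p[0],p[1],1.]);return o,d/np.linalg.norm(d)
def plane(c,px,z):
    o,d=ray(c,px);return o+d*(z-o[2])/d[2]
def tri(c1,p1,c2,p2):
    o1,d1=ray(c1,p1);o2,d2=ray(c2,p2)
    A=np.stack([d1,-d2],1);t=np.linalg.lstsq(A,o2-o1,rcond=None)[0]
    a=o1+t[0]*d1;b=o2+t[1]*d2;return (a+b)/2,np.linalg.norm(a-b)
def proj(c,P):
    T=np.array(c["camera_from_world"]);r,_=cv2.Rodrigues(T[:3,:3])
    return cv2.projectPoints(np.array(P,float).reshape(-1,1,3),r,T[:3,3],c["K"],np.array(c["distortion"],float))[0][:,0]
def crop(c,x0,y0,x1,y1,s,f):
    im=cv2.resize(c["color"][y0:y1,x0:x1,::-1],None,fx=s,fy=s,interpolation=cv2.INTER_CUBIC)
    cv2.imwrite(f,im)
E
python3 - <<'E'
from h import *
s=load("side0");t=load("top0")
crop(s,255,125,335,175,10,"pics/s_bar.png")
crop(t,200,160,260,240,7,"pics/t_bar.png")
crop(s,315,235,425,340,5.5,"pics/s_press.png")
crop(t,360,155,445,235,7,"pics/t_press.png")
a=cv2.imread("pics/t_bar.png");b=cv2.imread("pics/s_bar.png")
print(a.shape,b.shape)
E
```

```text
(560, 420, 3) (500, 800, 3)
```

View pics/s_bar.png

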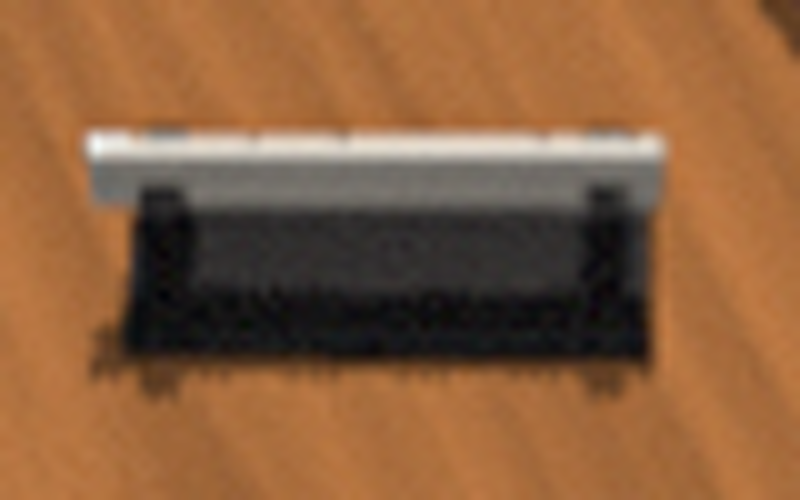

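View pics/t_bar.png

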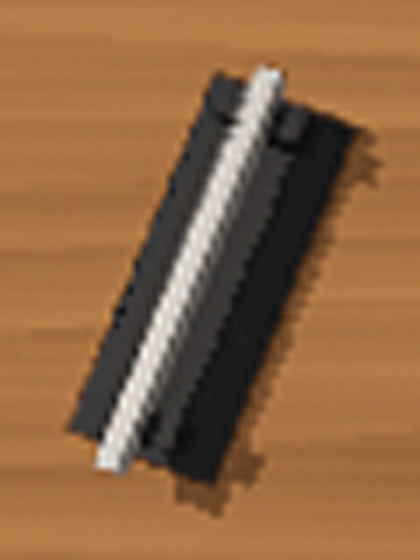

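View pics/s_press.png

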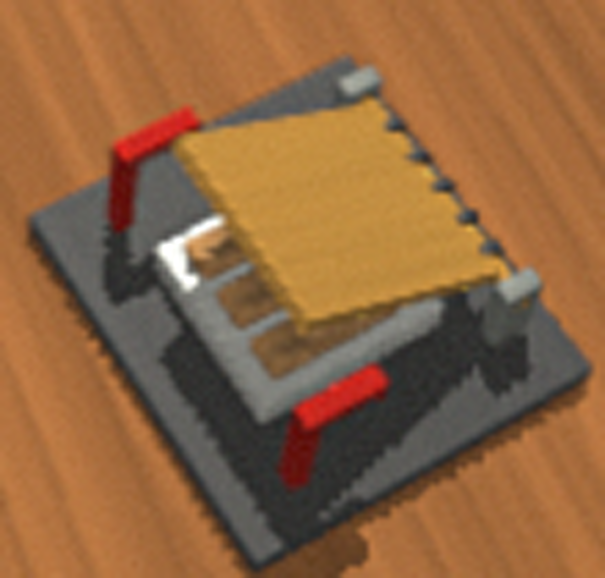

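View pics/t_press.png

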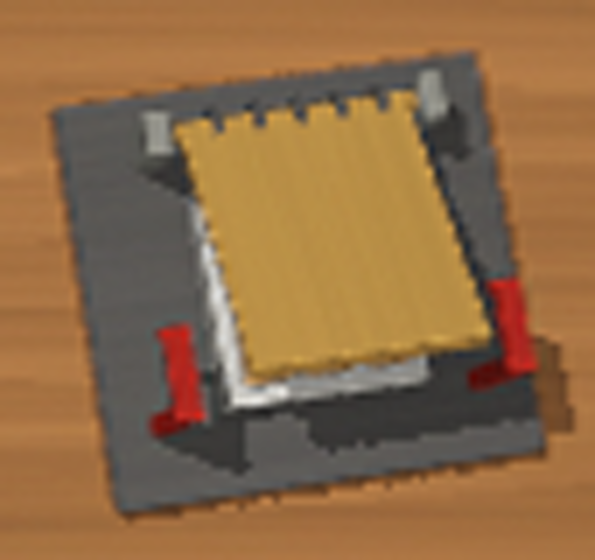

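The crops show clean bar ends (side crop 88,143 and 663,143; top crop 110,465 and 270,72), the base corners, and red hook arms at clear pixels. Next I'll triangulate.

```bash
cat > m.py <<'E'
from h import *
s=load("side0");t=load("top0")
def P(x,y,sc,x0,y0): return ((x+.5)/sc-.5+x0,(y+.5)/sc-.5+y0)
print("bar")
E=[]
for a,b in (((88,143),(110,465)),((663,143),(270,72))):
    X,e=tri(s,P(*a,10,255,125),t,P(*b,7,200,160));print(X.round(4),round(e,4));E.append(X)
    print(' pl55',plane(s,P(*a,10,255,125),.055).round(4),plane(t,P(*b,7,200,160),.055).round(4))
d=E[1]-E[0];print("len",np.linalg.norm(d),"mid",(E[0]+E[1])/2,"yaw",np.degrees(np.arctan2(d[1],d[0])))
print("press")
C=[]
for n,a,b in (("++",(348,57),(52,108)),("+-",(592,370),(478,53)),("-+",(32,218),(120,515)),("--",(258,568),(547,455))):
    X,e=tri(s,P(*a,5.5,315,235),t,P(*b,7,360,155));print(n,X.round(4),round(e,4),plane(s,P(*a,5.5,315,235),.012).round(4)[:2],plane(t,P(*b,7,360,155),.012).round(4)[:2])
    C.append(X)
C=np.array(C);print("ctr",C.mean(0))
for u,v in((2,0),(3,1)): d=C[u]-C[v];d=-d;print(np.linalg.norm(d),np.degrees(np.arctan2(d[1],d[0])))
for u,v in((0,1),(2,3)): d=C[u]-C[v];print(np.linalg.norm(d),np.degrees(np.arctan2(-d[0],d[1])))
# masks
for nm,c in(("s",s),("t",t)):
    hsv=cv2.cvtColor(c["color"],cv2.COLOR_RGB2HSV)
    red=cv2.inRange(hsv,(0,180,90),(4,255,255))|cv2.inRange(hsv,(176,180,90),(180,255,255))
    n,l,st,ce=cv2.connectedComponentsWithStats(red)
    for i in range(1,n):
        if st[i,4]>15: print(nm,"red",st[i],ce[i].round(1))
E
python3 m.py
python3 - <<'E'
from h import *
s=load("side0");t=load("top0")
crop(s,265,170,360,230,8,"pics/s_mat.png");crop(t,270,160,330,245,7,"pics/t_mat.png")
E
```

```text
bar
[0.4819 0.228  0.0567] 0.0043
 pl55 [0.4802 0.2302 0.055 ] [0.4841 0.2279 0.055 ]
[0.6298 0.1725 0.0559] 0.0023
 pl55 [0.629  0.1736 0.055 ] [0.6311 0.1724 0.055 ]
len 0.1579438130598112 mid [0.55584121 0.20023697 0.05631018] yaw -20.54574735228763
press
++ [ 0.6403 -0.1712  0.0071] 0.0035 [ 0.6365 -0.1736] [ 0.641 -0.171]
+- [ 0.6625 -0.3398  0.012 ] 0.0041 [ 0.6604 -0.3394] [ 0.6645 -0.3406]
-+ [ 0.4823 -0.1955  0.0084] 0.0007 [ 0.4812 -0.1973] [ 0.4825 -0.195 ]
-- [ 0.5055 -0.363   0.0107] 0.0007 [ 0.5048 -0.3633] [ 0.5057 -0.3627]
ctr [ 0.57266741 -0.26737435  0.00956325]
0.15989632665255937 8.750157915469929
0.1587864173003089 8.379021149605295
0.17015436966167813 7.499833592305568
0.16904950999161483 7.8694192961516265
s red [240 184   8   5  26] [243.7 185.9]
s red [426 203  61  45 192] [449.6 229. ]
s red [335 255  16  22 108] [340.3 263.5]
s red [366 302  20  21 136] [373.8 310.7]
t red [379  72  15  28  36] [386.5  85.2]
t red [347  81   5  13  18] [348.7  87.2]
t red [352  98  45  22 100] [372.1 111.1]
t red [430 195   6  15  54] [432.7 201.5]
t red [382 202   7  15  58] [385.1 209.4]
t red [578 237  14  11 133] [584.9 241.6]
t red [602 273  17  12 186] [610.6 278.4]
t red [630 315  10   9  74] [634.5 319.2]
```

View pics/s_mat.png

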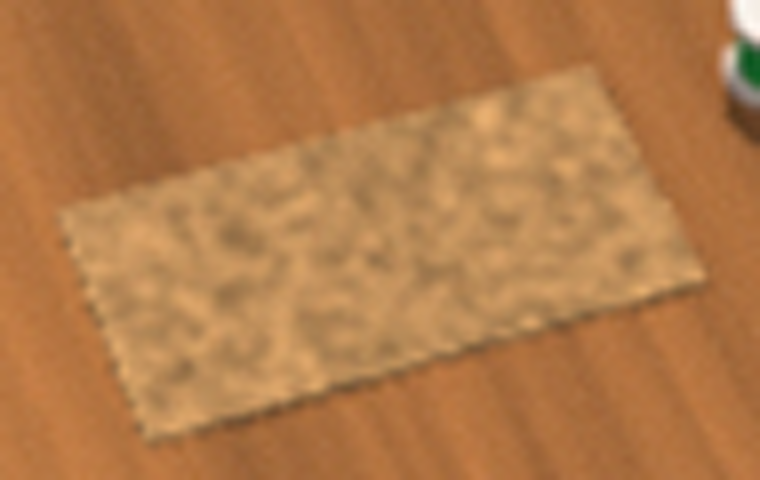

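View pics/t_mat.png

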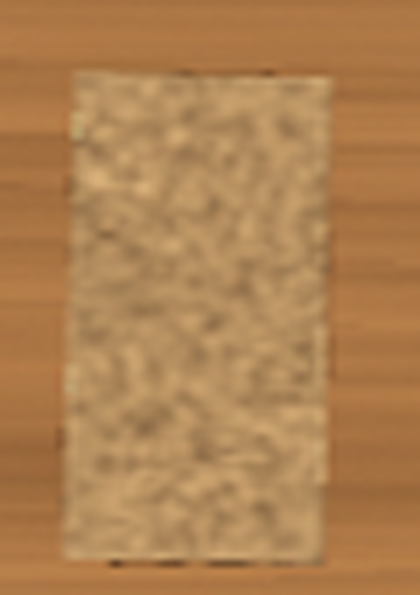

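```bash
cat > m2.py <<'E'
from h import *
s=load("side0");t=load("top0")
def P(x,y,sc,x0,y0): return ((x+.5)/sc-.5+x0,(y+.5)/sc-.5+y0)
M=[];W=[]
for m,a,b in (((80,85,12),(348,57),(52,108)),((80,-85,12),(592,370),(478,53)),((-80,85,12),(32,218),(120,515)),((-80,-85,12),(258,568),(547,455)),
   ((-31,63,69.5),(157,133),(180,375)),((-31,-63,69.5),(343,398),(513,325))):
    X,e=tri(s,P(*a,5.5,315,235),t,P(*b,7,360,155));M.append(m);W.append(X);print(m,X.round(4),round(e,4))
M=np.array(M)/1e3;W=np.array(W)
m=M[:,:2]-M[:,:2].mean(0);w=W[:,:2]-W[:,:2].mean(0)
th=np.arctan2((m[:,0]*w[:,1]-m[:,1]*w[:,0]).sum(),(m*w).sum());R=np.array([[np.cos(th),-np.sin(th)],[np.sin(th),np.cos(th)]])
o=W[:,:2].mean(0)-R@M[:,:2].mean(0);print("press",o,np.degrees(th));print(((W[:,:2]-(M[:,:2]@R.T+o))*1e3).round(1).tolist(),(W[:,2]-M[:,2]).round(4))
print("mat");C=[]
for a,b in (((62,210),(64,558)),((592,66),(75,72)),((705,275),(330,80)),((150,440),(322,560))):
    X,e=tri(s,P(*a,8,265,170),t,P(*b,7,270,160));C.append(X);print(X.round(4),round(e,4))
C=np.array(C);print(C.mean(0),[np.linalg.norm(C[i]-C[(i+1)%4]).round(4) for i in range(4)])
E
python3 m2.py
cat > go.py <<'E'
# python3 go.py x y z yawy_deg : tool-frame shift/turn from measured pose to tool-down target with jaw axis at yaw
import sys,numpy as np
from plant import state
from scipy.spatial.transform import Rotation as Ro
def plan(x,y,z,yaw):
    s=state();q=s["eef_rot"];R=Ro.from_quat([q[1],q[2],q[3],q[0]])
    best=None
    for k in(0,180):
        a=np.radians(yaw+k);Y=np.array([np.cos(a),np.sin(a),0]);Z=np.array([0,0,-1.]);X=np.cross(Y,Z)
        rv=(R.inv()*Ro.from_matrix(np.stack([X,Y,Z],1))).as_rotvec(degrees=True)
        print("turn",rv.round(2))
    p=np.array(s["position"]);d=np.array([x,y,z])-p
    print("t",s["t"],"pos",p.round(4),"tool shift mm",(R.inv().apply(d)*1e3).round(1),"jaw yaw",np.degrees(np.arctan2(*R.as_matrix()[[1,0],1])).round(2),"q",np.round(s["q"],3),"F",np.round(s["force"],2),"open",round(s["opening"],4))
if __name__=="__main__": plan(*map(float,sys.argv[1:5]))
E
python3 go.py 0.556 0.200 0.15 69.5
```

```text
(80, 85, 12) [ 0.6403 -0.1712  0.0071] 0.0035
(80, -85, 12) [ 0.6625 -0.3398  0.012 ] 0.0041
(-80, 85, 12) [ 0.4823 -0.1955  0.0084] 0.0007
(-80, -85, 12) [ 0.5055 -0.363   0.0107] 0.0007
(-31, 63, 69.5) [ 0.5294 -0.2085  0.0671] 0.0023
(-31, -63, 69.5) [ 0.5483 -0.3341  0.0652] 0.0028
press [ 0.57162182 -0.26723494] 8.127816086912219
[[1.5, 0.6], [-0.3, 0.2], [1.9, -1.1], [1.0, -0.3], [-2.7, 0.7], [-1.5, -0.2]] [-0.0049  0.     -0.0036 -0.0013 -0.0024 -0.0043]
mat
[0.452  0.0679 0.0022] 0.0013
[6.409e-01 6.620e-02 6.000e-04] 0.0032
[ 0.6374 -0.0336  0.0043] 0.0032
[ 0.4505 -0.0308  0.0024] 0.0032
[0.54519912 0.0174441  0.00238115] [np.float64(0.1889), np.float64(0.0999), np.float64(0.1869), np.float64(0.0987)]
turn [-4.0000e-02 -1.1000e-01 -1.3522e+02]
turn [-9.000e-02  3.000e-02  4.478e+01]
t 0.1 pos [ 0.2363 -0.5237  0.2132] tool shift mm [ 589.  -528.1   64.1] jaw yaw -65.72 q [-1.167  0.32   1.566  0.     1.257 -0.02 ] F [-0.29 -0.37  0.28] open 0.0909
```

Measured press origin is (0.5716, -0.267) with yaw 8.1°. The mat is at (0.545, 0.017), about 189 × 99 mm. The bar middle is at (0.556, 0.200), 158 mm long, yaw -20.5°. Sizes and heights agree with the text to within a few mm. Moving to the stand.

>>> send_rows([
  [1,0.036,-0.033,0,0,0,0],
  [1,0.036,-0.033,0,0,0,0],
  [1,0.036,-0.033,0,0,0,0],
  [1,0.036,-0.033,0,0,0,0],
  [1,0.036,-0.033,0,0,0,0],
  [1,0.036,-0.033,0,0,0,0],
  [1,0.036,-0.033,0,0,0,0],
  [1,0.036,-0.033,0,0,0,0],
  [1,0.036,-0.033,0,0,0,0],
  [1,0.036,-0.033,0,0,0,0],
], grip_force=40)

```text
t: 1.1
position: [0.4291, -0.0733, 0.2139]
eef_rot: [0.0, 0.978, 0.21, 0.0]
force: [0.4, -1.2, 0.1]
opening: 0.091
```

>>> send_rows([
  [1,0.036,-0.033,0,0,0,0],
  [1,0.036,-0.033,0,0,0,0],
  [1,0.036,-0.033,0,0,0,0],
  [1,0.036,-0.033,0,0,0,0],
  [1,0.036,-0.033,0,0,0,0],
  [1,0.036,-0.033,0,0,0,0],
  [1,0,0,0,0,0,-8],
  [1,0,0,0,0,0,-8],
  [1,0,0,0,0,0,-8],
  [1,0,0,0,0,0,-8],
])

```text
t: 2.1
position: [0.5441, 0.1942, 0.2132]
eef_rot: [-0.0, 0.88, 0.474, -0.001]
force: [-0.4, -0.2, 0.5]
opening: 0.0911
```

>>> send_rows([
  [1,0,0,0,0,0,-8],
  [1,0,0,0,0,0,-8],
  [1,0,0,0,0,0,-8],
  [1,0,0,0,0,0,-8],
  [1,0,0,0,0,0,-8],
  [1,0,0,0,0,0,-8],
  [1,0,0,0,0,0,-8],
  [1,0,0,0,0,0,-8],
  [1,0,0,0,0,0,-8],
  [1,0,0,0,0,0,-8],
])

```text
t: 3.1
position: [0.5441, 0.1939, 0.2134]
eef_rot: [-0.0, 0.37, 0.929, -0.0]
force: [-0.8, -0.4, -0.2]
opening: 0.0912
```

```bash
python3 go.py 0.556 0.200 0.11 69.5
```

```text
turn [ -0.05  -0.04 -22.89]
turn [-5.0000e-02  7.0000e-02  1.5711e+02]
t 3.1 pos [0.5441 0.1939 0.2134] tool shift mm [ -4.5  12.7 103.4] jaw yaw 46.61 q [ 0.322  0.325  1.558 -0.     1.26  -0.491] F [-0.84 -0.43 -0.21] open 0.0912
```

>>> send_rows([
  [1,-0.0045,0.0127,0.02,0,0,0],
  [1,0,0,0.02,0,0,-7.6],
  [1,0,0,0.02,0,0,-7.6],
  [1,0,0,0.02,0,0,-7.7],
  [1,0,0,0.02,0,0,0],
  [1,0,0,0,0,0,0],
])

```text
t: 3.7
position: [0.5541, 0.1993, 0.1108]
eef_rot: [-0.003, 0.181, 0.984, -0.002]
force: [-0.5, -0.5, -0.7]
opening: 0.0911
```

```bash
cat > pic.py <<'E'
import sys,pickle,cv2
from plant import *
# pic.py cam name x0 y0 x1 y1 scale
from h import crop
c=read_camera(sys.argv[1]);n=sys.argv[2];pickle.dump(c,open(f"pics/{n}.pkl","wb"))
a=list(map(float,sys.argv[3:]));crop(c,*map(int,a[:4]),a[4],f"pics/{n}.png")
E
python3 go.py 0.556 0.200 0.041 69.5; python3 pic.py side s1 220 80 370 190 5; python3 pic.py top t1 160 130 290 250 5
```

```text
turn [-0.26 -0.31 -0.33]
turn [ -0.49   0.41 179.67]
t 3.7 pos [0.5541 0.1993 0.1108] tool shift mm [-1.9  1.6 69.8] jaw yaw 69.17 q [ 0.326  0.426  1.676 -0.     1.047 -0.881] F [-0.52 -0.45 -0.71] open 0.0911
```

View pics/s1.png

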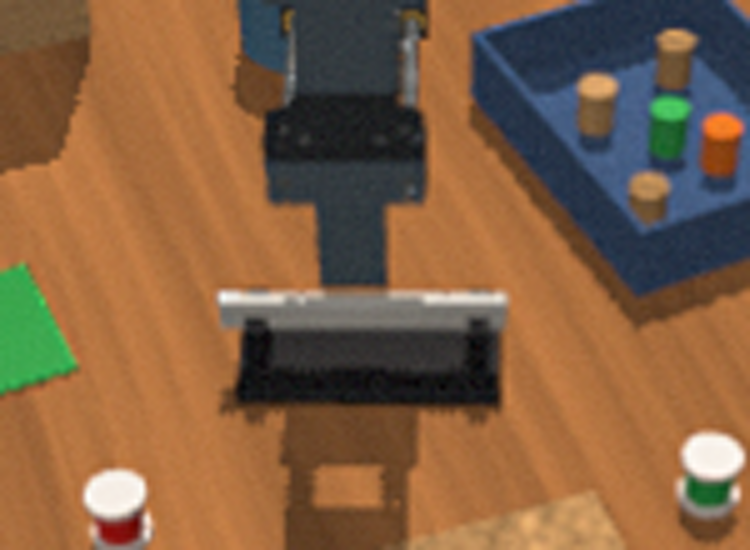

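View pics/t1.png

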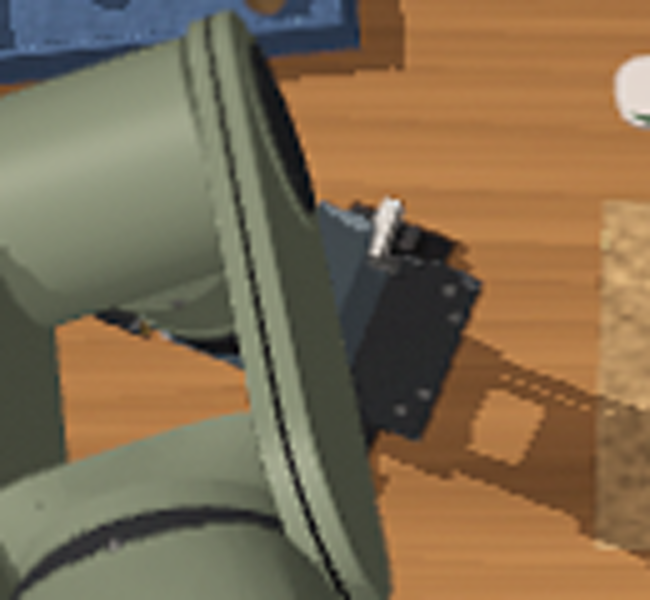

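The gripper straddles the bar, centred near (365,295) in the side crop. Descending and gripping.

>>> send_rows([
  [1,-0.002,0.0015,0.02,0,0,0],
  [1,0,0,0.02,0,0,-0.3],
  [1,0,0,0.02,0,0,0],
  [1,0,0,0.01,0,0,0],
  [0,0,0,0,0,0,0],
  [0,0,0,0,0,0,0],
  [0,0,0,0,0,0,0],
  [0,0,0,0,0,0,0],
  [0,0,0,0,0,0,0],
  [0,0,0,0,0,0,0],
])

```text
t: 4.8
position: [0.559, 0.2008, 0.0443]
eef_rot: [0.0, 0.178, 0.984, 0.0]
force: [-0.5, -0.3, -0.2]
opening: 0.0457
```

```bash
python3 go.py 0.556 0.200 0.041 69.5
```

```text
turn [ 0.02  0.03 -0.02]
turn [ 5.0000e-02 -3.0000e-02  1.7998e+02]
t 4.8 pos [0.559  0.2008 0.0443] tool shift mm [ 2.5 -1.8  3.3] jaw yaw 69.48 q [ 0.326  0.499  1.745 -0.     0.896 -0.887] F [-0.54 -0.26 -0.23] open 0.0457
```

>>> send_rows([
  [0,0.0025,0,0.0035,0,0,0],
  [0,0,0,0,0,0,0],
  [0,0,0,0,0,0,0],
  [0,0,0,0,0,0,0],
  [0,0,0,0,0,0,0],
  [0,0,0,0,0,0,0],
  [0,0,0,0,0,0,0],
  [0,0,0,0,0,0,0],
  [0,0,0,0,0,0,0],
])

```text
t: 5.7
position: [0.5565, 0.2016, 0.0404]
eef_rot: [0.0, 0.178, 0.984, -0.0]
force: [-0.3, -0.1, -0.1]
opening: 0.0086
```

```bash
python3 go.py 0.556 0.200 0.041 69.5
```

```text
turn [-0.    0.01 -0.02]
turn [1.0000e-02 0.0000e+00 1.7998e+02]
t 5.7 pos [0.5565 0.2016 0.0404] tool shift mm [-0.1 -1.7 -0.6] jaw yaw 69.48 q [ 0.328  0.502  1.753 -0.     0.886 -0.884] F [-0.25 -0.12 -0.05] open 0.0086
```

>>> send_rows([
  [0,0,0,-0.015,0,0,0],
  [0,0,0,-0.02,0,0,0],
  [0,0,0,-0.02,0,0,0],
  [0,0,0,-0.02,0,0,0],
  [0,0,0,0,0,0,-6.5],
  [0,0,0,0,0,0,-6.5],
  [0,0,0,0,0,0,-6.5],
  [0,0,0,0,0,0,0],
  [0,0,0,0,0,0,0],
])

```text
t: 6.6
position: [0.5562, 0.2015, 0.1151]
eef_rot: [-0.0, 0.01, 1.0, -0.0]
force: [0.3, 0.0, -1.7]
opening: 0.0086
```

```bash
python3 go.py 0.545 0.020 0.05 89
```

```text
turn [-0.02 -0.04 -0.15]
turn [-6.0000e-02  3.0000e-02  1.7985e+02]
t 6.6 pos [0.5562 0.2015 0.1151] tool shift mm [   7.5 -181.7   65.2] jaw yaw 88.85 q [ 0.328  0.422  1.669 -0.     1.051 -1.222] F [ 0.32  0.01 -1.75] open 0.0086
```

>>> send_rows([
  [0,0.0075,-0.0215,0,0,0,0],
  [0,0,-0.032,0,0,0,0],
  [0,0,-0.032,0,0,0,0],
  [0,0,-0.032,0,0,0,0],
  [0,0,-0.032,0,0,0,0],
  [0,0,-0.032,0,0,0,0],
  [0,0,0,0.025,0,0,0],
  [0,0,0,0.035,0,0,0],
  [0,0,0,0.035,0,0,0],
  [0,0,0,0,0,0,0],
])

```text
t: 7.6
position: [0.5418, 0.0201, 0.0164]
eef_rot: [-0.005, 0.01, 1.0, -0.0]
force: [-1.3, 0.3, -2.6]
opening: 0.0086
```

```bash
python3 go.py 0.545 0.020 0.0085 89;python3 pic.py side s2 240 130 390 240 5
```

```text
turn [-0.02 -0.59 -0.13]
turn [-9.3000e-01  4.0000e-02  1.7987e+02]
t 7.6 pos [0.5418 0.0201 0.0164] tool shift mm [-3.3  0.   7.9] jaw yaw 88.87 q [ 0.016  0.475  1.888 -0.     0.789 -1.535] F [-1.27  0.27 -2.62] open 0.0086
```

View pics/s2.png

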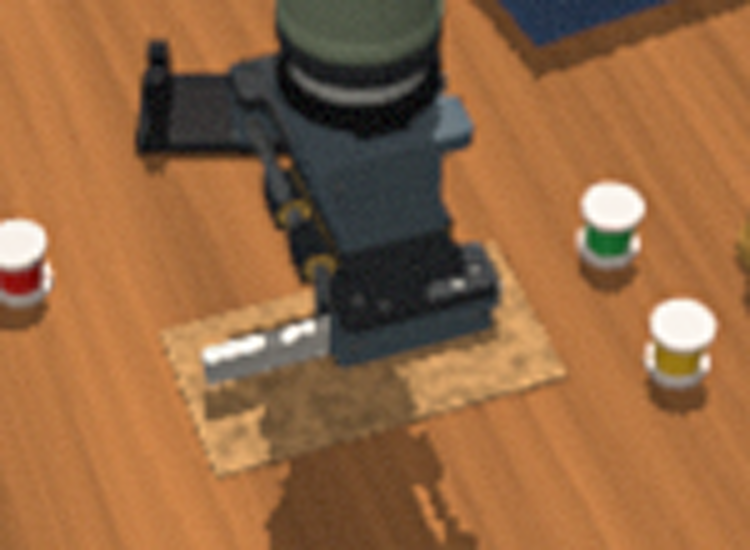

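The bar hangs over the cork mat, with its left end at (265,365) in the crop. Now I'll lower it until it touches.

>>> send_rows([
  [0,0,0,0.003,0,0,0],
  [0,0,0,0.002,0,0,0],
  [0,0,0,0,0,0,0],
  [0,0,0,0,0,0,0],
])

```text
t: 8.05
position: [0.5464, 0.0204, 0.0164]
eef_rot: [0.001, 0.009, 1.0, -0.0]
force: [-0.5, -0.6, -2.4]
opening: 0.0086
```

>>> send_rows([
  [0,0,0,0.004,0,0,0],
  [0,0,0,0.002,0,0,0],
  [0,0,0,0,0,0,0],
  [0,0,0,0,0,0,0],
])

```text
t: 8.45
position: [0.5457, 0.0203, 0.0093]
eef_rot: [-0.0, 0.009, 1.0, -0.0]
force: [0.3, -0.2, -1.4]
opening: 0.0088
```

>>> send_rows([
  [0,0,0,0.0015,0,0,0],
  [0,0,0,0,0,0,0],
  [0,0,0,0,0,0,0],
])

```text
t: 8.75
position: [0.546, 0.0203, 0.0084]
eef_rot: [0.0, 0.009, 1.0, -0.0]
force: [-0.7, 0.2, 3.8]
opening: 0.0088
```

>>> send_rows([
  [0.6,0,0,0,0,0,0],
  [0.6,0,0,0,0,0,0],
  [0.6,0,0,0,0,0,0],
  [0.6,0,0,0,0,0,0],
  [0.6,0,0,0,0,0,0],
  [0.6,0,0,0,0,0,0],
  [0.6,0,0,0,0,0,0],
  [0.6,0,0,-0.005,0,0,0],
  [0.6,0,0,-0.005,0,0,0],
  [0.6,0,0,0,0,0,0],
])

```text
t: 9.75
position: [0.5465, 0.0203, 0.0189]
eef_rot: [0.001, 0.009, 1.0, -0.0]
force: [0.3, -0.7, 1.1]
opening: 0.055
```

```bash
python3 go.py 0.545 0.020 0.0185 89;python3 pic.py side s3 240 130 390 240 5
```

```text
turn [-0.    0.12 -0.02]
turn [  0.18   0.   179.98]
t 9.75 pos [0.5465 0.0203 0.0189] tool shift mm [ 1.5 -0.3  0.4] jaw yaw 88.98 q [ 0.016  0.472  1.884 -0.     0.783 -1.537] F [ 0.3  -0.69  1.06] open 0.055
```

View pics/s3.png

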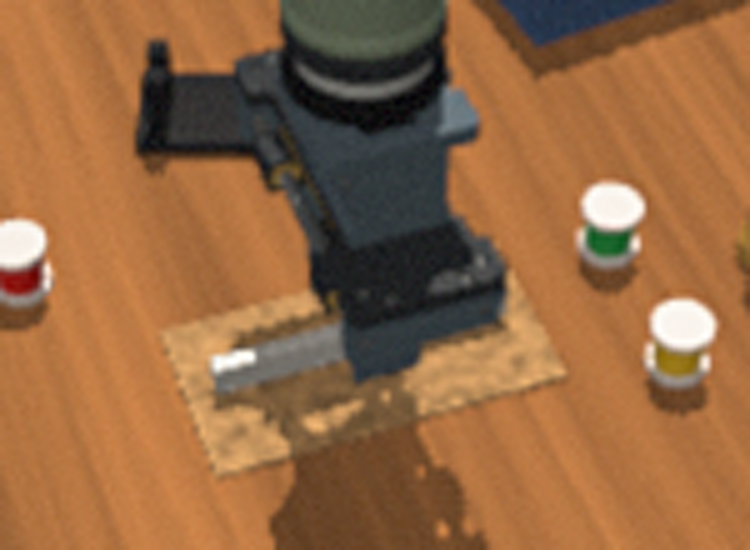

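The bar stands on edge on the mat, released. I'll topple it with a sideways push near its top.

>>> send_rows([
  [0.6,0,-0.008,0.001,0,0,0],
  [0.6,0,-0.008,0,0,0,0],
  [0.6,0,-0.005,0,0,0,0],
  [0.6,0,-0.004,0,0,0,0],
  [0.6,0,-0.004,0,0,0,0],
  [0.6,0,-0.004,0,0,0,0],
  [0.6,0,-0.003,0,0,0,0],
  [0.6,0,0,0,0,0,0],
])

```text
t: 10.6
position: [0.5451, -0.0161, 0.0169]
eef_rot: [-0.0, 0.009, 1.0, -0.0]
force: [0.3, 0.5, -0.1]
opening: 0.0548
```

```bash
python3 go.py 0.545 0.020 0.0185 89;python3 pic.py side s4 240 130 390 240 5
```

```text
turn [-0.01 -0.   -0.04]
turn [-0.0000e+00  1.0000e-02  1.7996e+02]
t 10.6 pos [ 0.5451 -0.0161  0.0169] tool shift mm [ 0.8 36.1 -1.6] jaw yaw 88.96 q [-0.05   0.474  1.888 -0.     0.779 -1.603] F [ 0.32  0.54 -0.06] open 0.0548
```

View pics/s4.png

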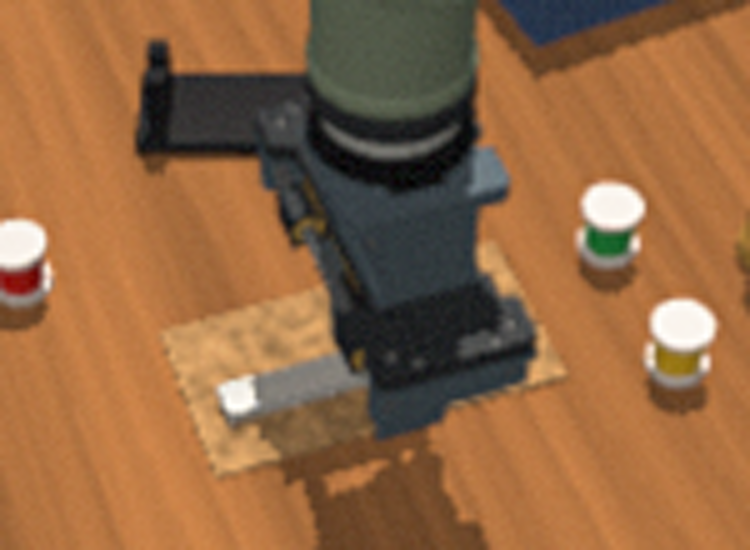

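It looks flat, with the wide face up. Raising clear to measure it.

>>> send_rows([
  [0.6,0,0,-0.02,0,0,0],
  [0.6,0,0,-0.03,0,0,0],
  [0.6,0,0,-0.04,0,0,0],
  [0.6,0,0,-0.04,0,0,0],
  [0.6,0,0,0,0,0,0],
  [0.6,0,0,0,0,0,0],
])

```text
t: 11.25
position: [0.5454, -0.0155, 0.1477]
eef_rot: [0.001, 0.009, 1.0, -0.0]
force: [-0.1, 0.7, 0.0]
opening: 0.0549
```

```bash
python3 pic.py side s5 255 160 365 235 7; python3 pic.py top t5 250 150 350 250 6
```

```text
(no output)
```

View pics/s5.png

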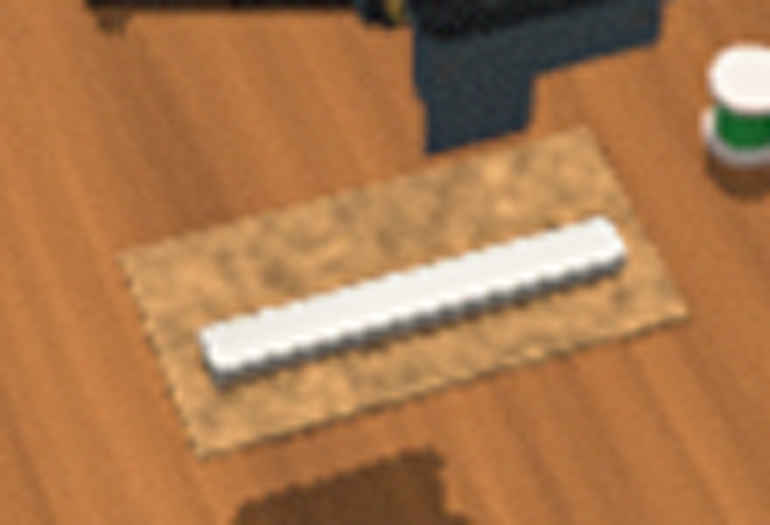

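View pics/t5.png

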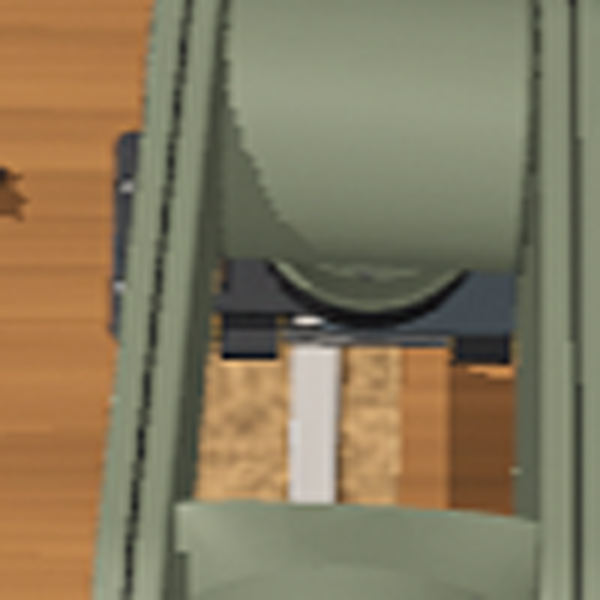

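The bar lies flat on the mat. The side crop shows its top face corners at (202,328), (213,372), (604,216) and (624,255), and the top crop shows its centreline through (316,360) and (313,490).

```bash
python3 - <<'E'
from h import *
s=load("s5");t=load("t5")
def P(x,y,sc,x0,y0): return ((x+.5)/sc-.5+x0,(y+.5)/sc-.5+y0)
C=np.array([plane(s,P(*a,7,255,160),.012) for a in((202,328),(213,372),(604,216),(624,255))]);print(C.round(4))
a=C[:2].mean(0);b=C[2:].mean(0);d=b-a;print("mid",C.mean(0).round(4),"len",np.linalg.norm(d),"yaw",np.degrees(np.arctan2(d[1],d[0])),"wid",np.linalg.norm(C[0]-C[1]),np.linalg.norm(C[2]-C[3]))
for q in((316,360),(313,490)): print(plane(t,P(*q,6,250,150),.012).round(4))
# centreline height from two views
ga=P(316,360,6,250,150);X=plane(t,ga,.012)
# side mid at same x along centreline
f=(X[0]-a[0])/(b[0]-a[0]);la=np.array(P(207.5,350,7,255,160));lb=np.array(P(614,235.5,7,255,160));print("tri",tri(t,ga,s,tuple(la+f*(lb-la))))
E
python3 go.py 0.545 0.01 0.025 89
```

```text
[[ 0.4654  0.0164  0.012 ]
 [ 0.4627 -0.0041  0.012 ]
 [ 0.6225  0.0137  0.012 ]
 [ 0.6218 -0.0064  0.012 ]]
mid [0.5431 0.0049 0.012 ] len 0.15815053530188 yaw -0.9172612746228248 wid 0.020651536348808015 0.02012409524076781
[0.532  0.0049 0.012 ]
[0.4739 0.006  0.012 ]
tri (array([0.53133905, 0.00507024, 0.01179698]), np.float64(0.0013014909189247527))
turn [ 0.   -0.15 -0.01]
turn [ -0.24  -0.   179.99]
t 11.35 pos [ 0.544  -0.0155  0.1457] tool shift mm [ -0.8  25.5 120.7] jaw yaw 88.99 q [-0.05   0.326  1.738 -0.     1.08  -1.603] F [-0.21  0.08 -0.81] open 0.0546
```

>>> send_rows([
  [0.6,0,0.0205,0.02,0,0,0],
  [0.6,0,0,0.03,0,0,0],
  [0.6,0,0,0.03,0,0,0],
  [0.6,0,0,0.03,0,0,0],
  [0.6,0,0,0.01,0,0,0],
  [0.6,0,0,0,0,0,0],
  [0.6,0,0,0,0,0,0],
])

```text
t: 12.05
position: [0.5459, 0.0048, 0.0273]
eef_rot: [0.0, 0.009, 1.0, -0.0]
force: [0.8, -0.1, -0.1]
opening: 0.055
```

```bash
python3 go.py 0.5443 0.005 0.0055 89
```

```text
turn [-0.01  0.03 -0.02]
turn [4.0000e-02 1.0000e-02 1.7998e+02]
t 12.05 pos [0.5459 0.0048 0.0273] tool shift mm [ 1.6  0.2 21.8] jaw yaw 88.98 q [-0.012  0.46   1.877 -0.     0.803 -1.565] F [ 0.84 -0.13 -0.13] open 0.055
```

>>> send_rows([
  [0.6,0.0015,0,0.012,0,0,0],
  [0.6,0,0,0.008,0,0,0],
  [0.6,0,0,0,0,0,0],
  [0.6,0,0,0,0,0,0],
])

```text
t: 12.45
position: [0.544, 0.0048, 0.0069]
eef_rot: [-0.0, 0.009, 1.0, -0.0]
force: [0.2, -0.2, 1.0]
opening: 0.0546
```

>>> send_rows([
  [0.6,0,0,0.0012,0,0,0],
  [0,0,0,0,0,0,0],
  [0,0,0,0,0,0,0],
  [0,0,0,0,0,0,0],
  [0,0,0,0,0,0,0],
  [0,0,0,0,0,0,0],
  [0,0,0,0,0,0,0],
  [0,0,0,0,0,0,0],
  [0,0,0,0,0,0,0],
  [0,0,0,0,0,0,0],
], grip_force=55)

```text
t: 13.45
position: [0.544, 0.0049, 0.0058]
eef_rot: [0.0, 0.009, 1.0, -0.0]
force: [-0.1, 0.3, 1.7]
opening: 0.0193
```

>>> send_rows([
  [0,0,0,-0.01,0,0,0],
  [0,0,0,-0.02,0,0,0],
  [0,0,0,-0.03,0,0,0],
  [0,0,0,-0.04,0,0,0],
  [0,0,0,-0.04,0,0,0],
  [0,0,0,-0.02,0,0,0],
])

```text
t: 14.05
position: [0.5453, 0.0047, 0.1698]
eef_rot: [0.003, 0.009, 1.0, -0.0]
force: [1.4, -0.2, -2.1]
opening: 0.0193
```

>>> send_rows([
  [0,0,0,0,0,0,8.1],
  [0,0,0,0,0,0,8.1],
  [0,0,0,0,0,0,8.1],
  [0,0,0,0,0,0,8.1],
  [0,0,0,0,0,0,8.1],
  [0,0,0,0,0,0,8.1],
  [0,0,0,0,0,0,8.1],
  [0,0,0,0,0,0,8.1],
  [0,0,0,0,0,0,8.1],
  [0,0,0,0,0,0,8.0],
])

```text
t: 15.05
position: [0.5435, 0.0047, 0.1659]
eef_rot: [-0.0, 0.658, 0.753, -0.0]
force: [0.4, 0.5, -1.5]
opening: 0.0195
```

>>> send_rows([
  [0,0,0,0,0,0,0],
  [0,0,0,0,0,0,0],
  [0,0,0,0,0,0,0],
])

```text
t: 15.35
position: [0.5438, 0.0048, 0.1658]
eef_rot: [-0.0, 0.655, 0.756, -0.0]
force: [-0.2, 0.4, -2.5]
opening: 0.0189
```

```bash
cat > pg.py <<'E'
import sys,numpy as np
from go import plan
O=np.array([0.5716,-0.2672]);th=np.radians(8.13)
x,y,z=map(float,sys.argv[1:4])  # press frame mm, TCP
p=O+np.array([[np.cos(th),-np.sin(th)],[np.sin(th),np.cos(th)]])@np.array([x,y])/1e3
plan(p[0],p[1],z/1e3,8.13)
E
python3 pg.py 5 0 150; python3 pic.py side s6 230 100 390 220 5
```

```text
turn [-0.01  0.01  0.06]
turn [-1.0000e-02 -2.0000e-02 -1.7994e+02]
t 15.35 pos [0.5438 0.0048 0.1658] tool shift mm [-273.2   -6.2   15.8] jaw yaw 8.19 q [-0.012  0.307  1.711 -0.     1.124 -0.155] F [-0.17  0.44 -2.52] open 0.0189
```

View pics/s6.png

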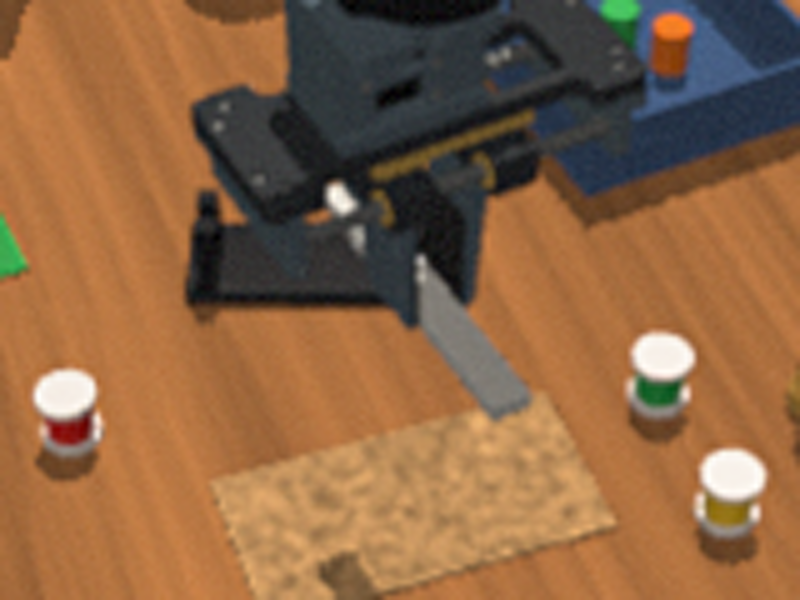

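>>> send_rows([
  [0,-0.0235,-0.0062,0,0,0,0],
  [0,-0.035,0,0,0,0,0],
  [0,-0.035,0,0,0,0,0],
  [0,-0.035,0,0,0,0,0],
  [0,-0.035,0,0,0,0,0],
  [0,-0.035,0,0,0,0,0],
  [0,-0.035,0,0,0,0,0],
  [0,-0.025,0,0,0,0,0],
  [0,-0.015,0,0.02,0,0,0],
  [0,0,0,0.02,0,0,0],
])

```text
t: 16.4
position: [0.5769, -0.2696, 0.1256]
eef_rot: [0.001, 0.656, 0.755, -0.0]
force: [0.2, 1.0, -1.9]
opening: 0.0191
```

>>> send_rows([
  [0,0,0,0,0,0,0],
  [0,0,0,0,0,0,0],
])

```text
t: 16.6
position: [0.5762, -0.2667, 0.1257]
eef_rot: [-0.0, 0.655, 0.755, -0.0]
force: [-0.3, -0.4, -1.1]
opening: 0.0194
```

```bash
python3 pg.py 5 0 110; python3 pic.py side s7 300 200 450 350 4; python3 pic.py top t7 340 140 460 250 5
```

```text
turn [-0.03 -0.02 -0.01]
turn [-4.0000e-02  5.0000e-02  1.7999e+02]
t 16.6 pos [ 0.5762 -0.2667  0.1257] tool shift mm [ 0.1  0.4 15.7] jaw yaw 8.12 q [-0.452  0.476  1.548  0.     1.119 -0.593] F [-0.28 -0.39 -1.1 ] open 0.0194
```

View pics/s7.png

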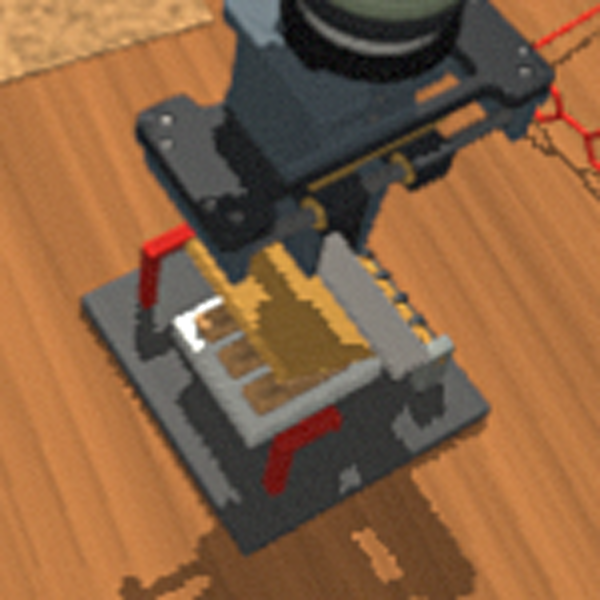

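View pics/t7.png

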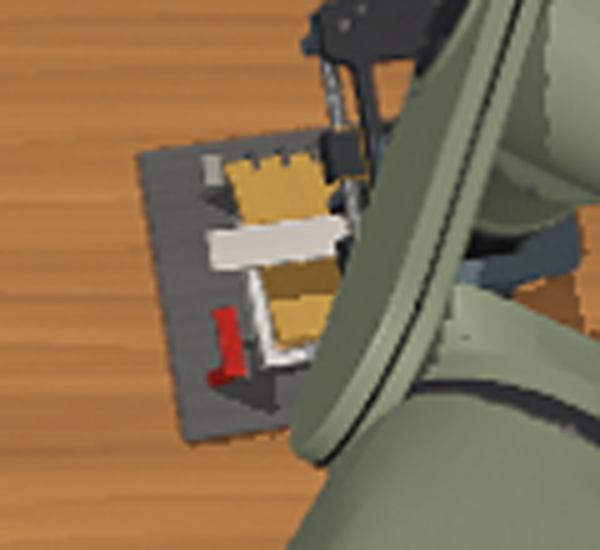

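```bash
python3 - <<'E'
from h import *
s=load("s7");t=load("t7")
def P(x,y,sc,x0,y0): return ((x+.5)/sc-.5+x0,(y+.5)/sc-.5+y0)
O=np.array([0.5716,-0.2672]);th=np.radians(8.13);R=np.array([[np.cos(th),-np.sin(th)],[np.sin(th),np.cos(th)]])
def pf(X): return ((X[:2]-O)@R*1e3).round(1)
print("left end top corners", [pf(plane(t,P(*a,5,340,140),.132)) for a in((208,232),(212,270))])
print("right end top corners(side)", [pf(plane(s,P(*a,4,300,200),.132)) for a in((397,371),(428,343))])
E
```

```text
left end top corners [array([17. , 77.9]), array([-1.7, 78.9])]
right end top corners(side) [array([ -6.6, -80.2]), array([ 14.9, -75.7])]
```

The bar is centred (ends at y ≈ +78 and -78, x ≈ 5) and parallel to the press. Pressing down.

>>> send_rows([
  [0,0,0,0.012,0,0,0],
  [0,0,0,0.012,0,0,0],
  [0,0,0,0.008,0,0,0],
  [0,0,0,0.006,0,0,0],
  [0,0,0,0.006,0,0,0],
  [0,0,0,0.006,0,0,0],
  [0,0,0,0.006,0,0,0],
  [0,0,0,0.005,0,0,0],
  [0,0,0,0.004,0,0,0],
  [0,0,0,0,0,0,0],
])

```text
t: 17.7
position: [0.5762, -0.2672, 0.0605]
eef_rot: [0.0, 0.656, 0.755, -0.0]
force: [-1.7, -1.1, 4.5]
opening: 0.0194
```

```bash
python3 pg.py 5 0 47.7
```

```text
turn [-0.01  0.03 -0.05]
turn [5.0000e-02 2.0000e-02 1.7995e+02]
t 17.7 pos [ 0.5762 -0.2672  0.0605] tool shift mm [ 0.6  0.5 12.8] jaw yaw 8.08 q [-4.520e-01  5.360e-01  1.624e+00 -1.000e-03  9.810e-01 -5.930e-01] F [-1.68 -1.12  4.51] open 0.0194
```

>>> send_rows([
  [0,0,0,0.005,0,0,0],
  [0,0,0,0.004,0,0,0],
  [0,0,0,0.001,0,0,0],
  [0,0,0,0,0,0,0],
  [0,0,0,0,0,0,0],
])

```text
t: 18.2
position: [0.5758, -0.2672, 0.0512]
eef_rot: [-0.0, 0.655, 0.755, -0.001]
force: [-3.8, -0.8, 5.9]
opening: 0.0195
```

```bash
python3 pg.py 5 0 47.7; python3 pic.py side s8 300 200 450 350 4
```

```text
turn [-0.05  0.03 -0.04]
turn [5.0000e-02 7.0000e-02 1.7996e+02]
t 18.2 pos [ 0.5758 -0.2672  0.0512] tool shift mm [0.6 0.8 3.5] jaw yaw 8.09 q [-4.520e-01  5.460e-01  1.634e+00 -1.000e-03  9.620e-01 -5.930e-01] F [-3.83 -0.79  5.89] open 0.0195
```

View pics/s8.png

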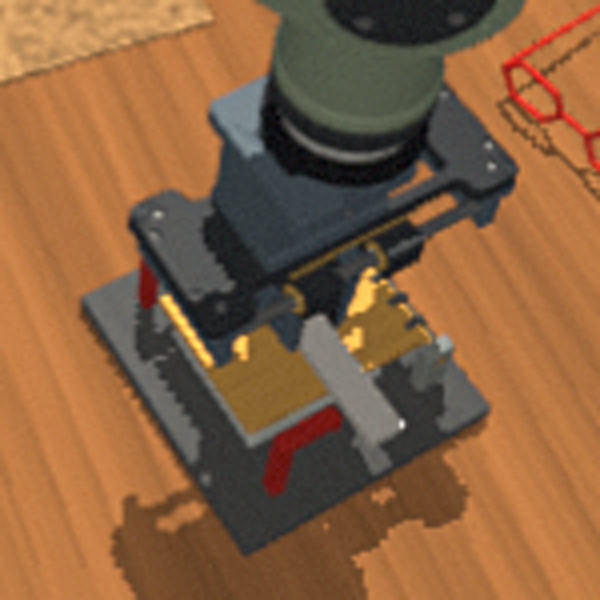

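>>> send_rows([
  [0,0,0,0.0015,0,0,0],
  [0,0,0,0.001,0,0,0],
  [0,0,0,0,0,0,0],
  [0,0,0,0,0,0,0],
])

```text
t: 18.65
position: [0.5757, -0.2673, 0.0487]
eef_rot: [-0.0, 0.655, 0.755, -0.001]
force: [-3.0, -1.4, 5.3]
opening: 0.0194
```

>>> send_rows([
  [0,0,0,0.001,0,0,0],
  [0,0,0,0,0,0,0],
  [0,0,0,0,0,0,0],
])

```text
t: 18.95
position: [0.5756, -0.2673, 0.0479]
eef_rot: [-0.0, 0.655, 0.755, -0.001]
force: [-3.7, -1.7, 6.5]
opening: 0.0194
```

>>> send_rows([
  [0,0,0,0.001,0,0,0],
  [0,0,0,0,0,0,0],
  [0,0,0,0,0,0,0],
])

```text
t: 19.25
position: [0.5756, -0.2673, 0.0477]
eef_rot: [0.0, 0.655, 0.755, -0.001]
force: [-5.0, -0.7, 10.6]
opening: 0.0193
```

>>> send_rows([
  [0,0,0,0.001,0,0,0],
  [0,0,0,0,0,0,0],
  [0,0,0,0,0,0,0],
])

```text
t: 19.55
position: [0.5756, -0.2673, 0.0477]
eef_rot: [0.0, 0.655, 0.755, -0.001]
force: [-6.8, -0.9, 16.1]
opening: 0.0194
```

Hard stop found at TCP z 47.7 mm, as predicted, so the plate is fully down. Next, the slide towards the hooks.

>>> send_rows([
  [0,0,-0.003,0,0,0,0],
  [0,0,-0.003,0,0,0,0],
  [0,0,-0.003,0,0,0,0],
  [0,0,-0.003,0,0,0,0],
  [0,0,-0.002,0,0,0,0],
  [0,0,0,0,0,0,0],
])

```text
t: 20.15
position: [0.5664, -0.2695, 0.0477]
eef_rot: [0.004, 0.656, 0.755, 0.002]
force: [3.5, 0.3, 8.2]
opening: 0.0197
```

```bash
python3 pg.py -33 0 47.7; python3 pic.py side s9 300 200 450 350 4
```

```text
turn [ 0.52  0.21 -0.11]
turn [  0.33  -0.82 179.89]
t 20.15 pos [ 0.5664 -0.2695  0.0477] tool shift mm [  1.5 -27.5  -0.2] jaw yaw 8.02 q [-0.464  0.535  1.666  0.003  0.931 -0.605] F [3.55 0.33 8.21] open 0.0197
```

View pics/s9.png

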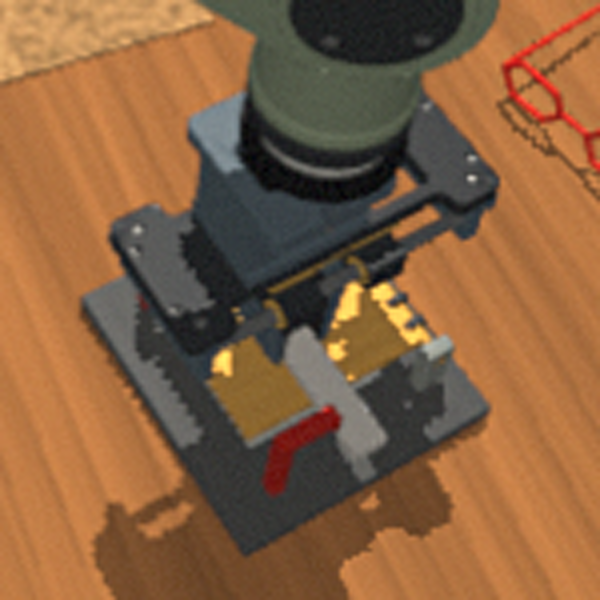

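>>> send_rows([
  [0,0,-0.003,0,0,0,0],
  [0,0,-0.003,0,0,0,0],
  [0,0,-0.003,0,0,0,0],
  [0,0,0,0,0,0,0],
])

```text
t: 20.6
position: [0.5574, -0.2709, 0.0477]
eef_rot: [0.004, 0.656, 0.755, 0.002]
force: [3.9, 0.9, 7.8]
opening: 0.0195
```

```bash
python3 pg.py -33 0 47.7
```

```text
turn [ 0.51  0.22 -0.11]
turn [  0.35  -0.81 179.89]
t 20.6 pos [ 0.5574 -0.2709  0.0477] tool shift mm [  1.6 -18.4  -0.2] jaw yaw 8.02 q [-0.472  0.525  1.685  0.003  0.922 -0.614] F [3.93 0.9  7.8 ] open 0.0195
```

>>> send_rows([
  [0,0,-0.003,0.0005,0,0,0],
  [0,0,-0.003,0,0,0,0],
  [0,0,-0.003,0,0,0,0],
  [0,0,-0.003,0,0,0,0],
  [0,0,-0.003,0,0,0,0],
  [0,0,0,0,0,0,0],
])

```text
t: 21.2
position: [0.5431, -0.2733, 0.0476]
eef_rot: [0.005, 0.656, 0.755, 0.002]
force: [4.1, -0.3, 10.2]
opening: 0.0193
```

```bash
python3 pg.py -33 0 47.7;  python3 pic.py side s10 300 200 450 350 4;  python3 pic.py top t10 340 140 460 250 5
```

```text
turn [ 0.59  0.27 -0.12]
turn [  0.43  -0.92 179.88]
t 21.2 pos [ 0.5431 -0.2733  0.0476] tool shift mm [ 2.  -3.9 -0.1] jaw yaw 8.02 q [-0.486  0.509  1.716  0.003  0.906 -0.628] F [ 4.15 -0.3  10.19] open 0.0193
```

View pics/s10.png

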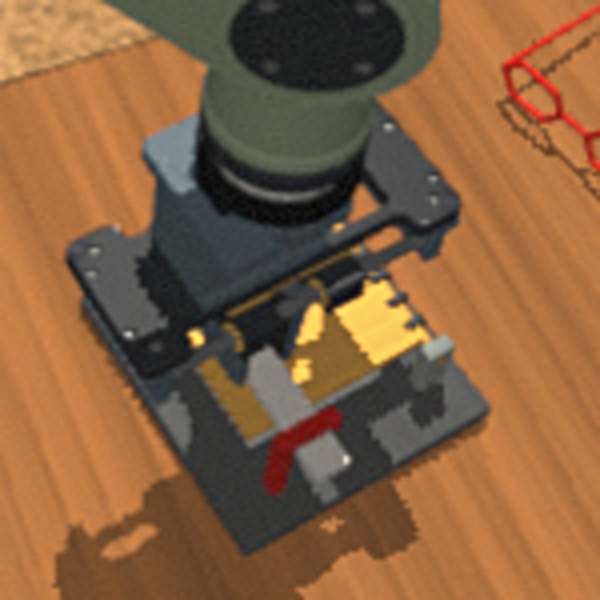

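View pics/t10.png

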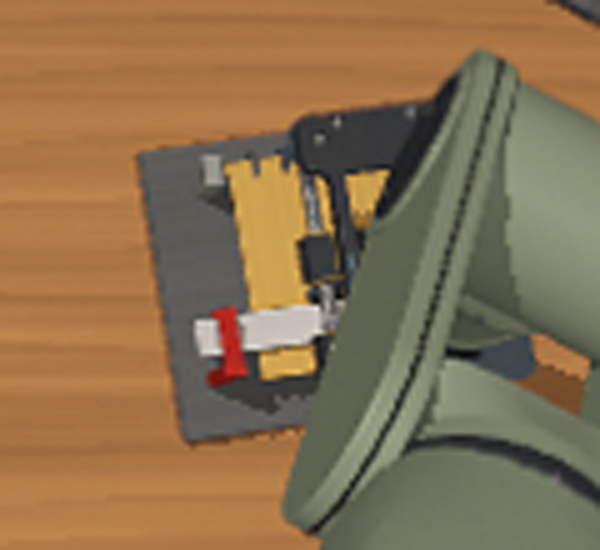

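The bar passes under the arm of both hooks (left hook at (230,340) in the top crop, right hook at (305,435) in the side crop). Sliding the last few mm to feel for the back wall.

>>> send_rows([
  [0,0,-0.002,0,0,0,0],
  [0,0,-0.002,0,0,0,0],
  [0,0,0,0,0,0,0],
])

```text
t: 21.6
position: [0.5394, -0.2738, 0.0476]
eef_rot: [0.005, 0.656, 0.755, 0.002]
force: [5.4, 1.3, 9.6]
opening: 0.0193
```

>>> send_rows([
  [0,0,-0.002,0,0,0,0],
  [0,0,0,0,0,0,0],
])

```text
t: 21.8
position: [0.5382, -0.274, 0.0476]
eef_rot: [0.006, 0.656, 0.755, 0.003]
force: [6.8, 0.6, 9.7]
opening: 0.0192
```

```bash
python3 pg.py -33 0 47.7
```

```text
turn [ 0.69  0.29 -0.09]
turn [  0.46  -1.09 179.91]
t 21.8 pos [ 0.5382 -0.274   0.0476] tool shift mm [ 2.   1.  -0.1] jaw yaw 8.04 q [-0.492  0.503  1.727  0.004  0.898 -0.634] F [6.76 0.65 9.68] open 0.0192
```

>>> send_rows([
  [0,0,-0.002,0,0,0,0],
  [0,0,0,0,0,0,0],
])

```text
t: 22.0
position: [0.5382, -0.274, 0.0477]
eef_rot: [0.007, 0.656, 0.755, 0.004]
force: [11.0, 2.6, 5.7]
opening: 0.0191
```

```bash
python3 pg.py -33 0 47.7
```

```text
turn [ 0.91  0.32 -0.12]
turn [  0.51  -1.43 179.88]
t 22.0 pos [ 0.5382 -0.274   0.0477] tool shift mm [2.  1.1 0. ] jaw yaw 8.02 q [-0.493  0.502  1.73   0.006  0.894 -0.636] F [11.02  2.65  5.65] open 0.0191
```

Wall contact felt: x stopped at -34 measured while force rose to 11 N. I'll ease off and let the plate raise the bar to the pocket ceilings.

>>> send_rows([
  [0,0,0.003,0,0,0,0],
  [0,0,0.001,-0.001,0,0,0],
  [0,0,0,-0.002,0,0,0],
  [0,0,0,-0.002,0,0,0],
  [0,0,0,-0.002,0,0,0],
  [0,0,0,0,0,0,0],
  [0,0,0,0,0,0,0],
])

```text
t: 22.7
position: [0.5381, -0.2735, 0.0528]
eef_rot: [0.004, 0.656, 0.755, 0.002]
force: [5.5, 0.2, 3.8]
opening: 0.0197
```

```bash
python3 pg.py -33 0 55
```

```text
turn [ 0.41  0.19 -0.06]
turn [  0.29  -0.65 179.94]
t 22.7 pos [ 0.5381 -0.2735  0.0528] tool shift mm [ 1.4  1.1 -2.2] jaw yaw 8.07 q [-0.49   0.499  1.718  0.002  0.916 -0.632] F [5.48 0.23 3.76] open 0.0197
```

>>> send_rows([
  [0,0,0.002,0,0,0,0],
  [0,0,0.001,-0.001,0,0,0],
  [0,0,0,-0.0005,0,0,0],
  [0,0,0,0,0,0,0],
])

```text
t: 23.1
position: [0.5381, -0.2725, 0.0533]
eef_rot: [0.001, 0.656, 0.755, 0.0]
force: [2.6, -2.6, 2.7]
opening: 0.0191
```

```bash
python3 pg.py -33 0 55
```

```text
turn [ 0.06  0.04 -0.05]
turn [ 6.0000e-02 -9.0000e-02  1.7995e+02]
t 23.1 pos [ 0.5381 -0.2725  0.0533] tool shift mm [ 0.5  0.9 -1.7] jaw yaw 8.08 q [-0.488  0.501  1.713  0.     0.926 -0.629] F [ 2.59 -2.59  2.67] open 0.0191
```

>>> send_rows([
  [0,0,0.0005,-0.001,0,0,0],
  [0,0,0,-0.0005,0,0,0],
  [0,0,0,0,0,0,0],
])

```text
t: 23.4
position: [0.5381, -0.2722, 0.0548]
eef_rot: [-0.0, 0.656, 0.755, 0.0]
force: [2.5, -1.2, 2.1]
opening: 0.0198
```

```bash
python3 pg.py -33 0 55;  python3 pic.py side s11 300 200 450 350 4
```

```text
turn [ 0.   -0.   -0.06]
turn [-1.0000e-02 -0.0000e+00  1.7994e+02]
t 23.4 pos [ 0.5381 -0.2722  0.0548] tool shift mm [ 0.2  0.9 -0.2] jaw yaw 8.07 q [-0.487  0.5    1.711  0.     0.931 -0.628] F [ 2.55 -1.16  2.11] open 0.0198
```

View pics/s11.png

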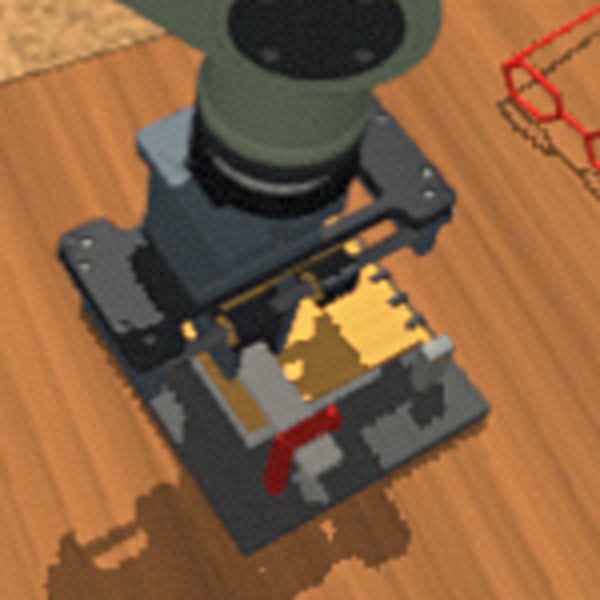

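>>> send_rows([
  [0.3,0,0,0,0,0,0],
  [0.4,0,0,0,0,0,0],
  [0.5,0,0,0,0,0,0],
  [0.5,0,0,0,0,0,0],
  [0.5,0,0,0,0,0,0],
  [0.5,0,0,0,0,0,0],
])

```text
t: 24.05
position: [0.538, -0.2721, 0.0547]
eef_rot: [-0.0, 0.656, 0.755, -0.0]
force: [-0.5, 0.6, -0.1]
opening: 0.0457
```

```bash
python3 pg.py -33 0 55;  python3 pic.py side s12 300 200 450 350 4
```

```text
turn [-0.02 -0.01 -0.05]
turn [-2.0000e-02  3.0000e-02  1.7995e+02]
t 24.05 pos [ 0.538  -0.2721  0.0547] tool shift mm [ 0.1  1.  -0.3] jaw yaw 8.08 q [-0.487  0.5    1.711 -0.     0.931 -0.628] F [-0.54  0.61 -0.1 ] open 0.0457
```

View pics/s12.png

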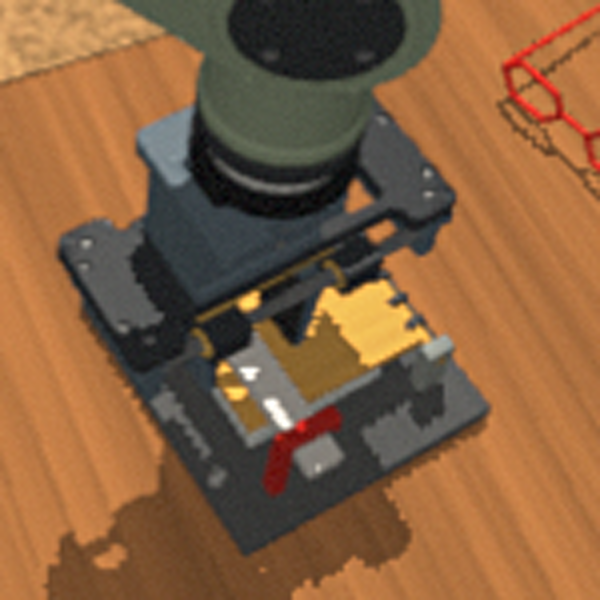

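The fingers are clear, the wrist force is about zero, and the bar stays in the hooks. Lifting away slowly, then well clear.

>>> send_rows([
  [0.5,0,0,-0.005,0,0,0],
  [0.5,0,0,-0.01,0,0,0],
  [0.5,0,0,-0.02,0,0,0],
  [0.5,0,0,-0.03,0,0,0],
  [0.5,0,0,-0.03,0,0,0],
  [0.5,0,0,-0.03,0,0,0],
  [0.5,0.03,0,-0.02,0,0,0],
  [0.5,0.03,-0.02,0,0,0,0],
  [0.5,0.03,-0.02,0,0,0,0],
  [0.5,0.03,-0.02,0,0,0,0],
])

```text
t: 25.1
position: [0.4611, -0.1609, 0.2008]
eef_rot: [0.001, 0.656, 0.755, 0.0]
force: [0.1, 1.2, 0.4]
opening: 0.0454
```

>>> send_rows([
  [0.5,0.03,-0.02,0,0,0,0],
  [0.5,0.03,-0.02,0,0,0,0],
  [0.5,0.03,-0.02,0,0,0,0],
  [0.5,0.03,-0.02,0,0,0,0],
  [0.5,0,0,0,0,0,0],
  [0.5,0,0,0,0,0,0],
  [0.5,0,0,0,0,0,0],
])

```text
t: 25.8
position: [0.3669, -0.0548, 0.2005]
eef_rot: [0.001, 0.656, 0.755, 0.0]
force: [1.0, 0.4, 0.0]
opening: 0.0457
```

```bash
python3 pic.py side s13 315 235 425 340 5.5; python3 pic.py top t13 360 155 445 235 7; python3 - <<'E'
import pickle,cv2
cv2.imwrite("pics/t13f.png",pickle.load(open("pics/t13.pkl","rb"))["color"][:,:,::-1])
E
```

```text
(no output)
```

View pics/s13.png

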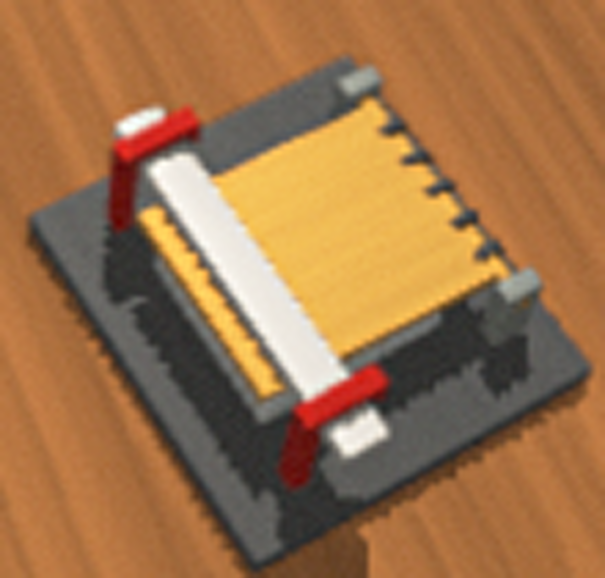

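View pics/t13.png

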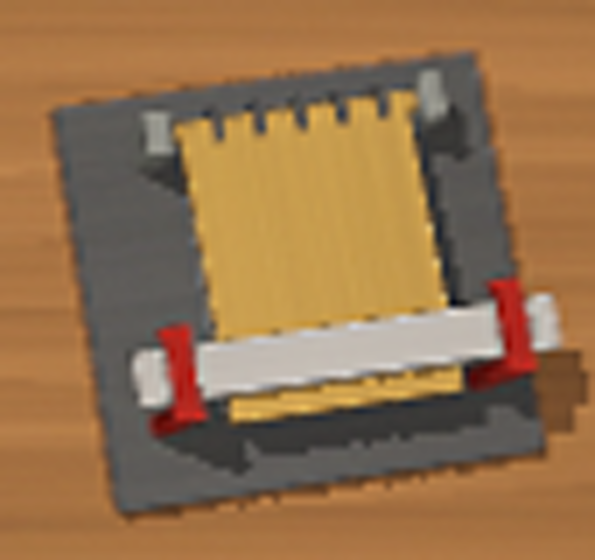

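View pics/t13f.png

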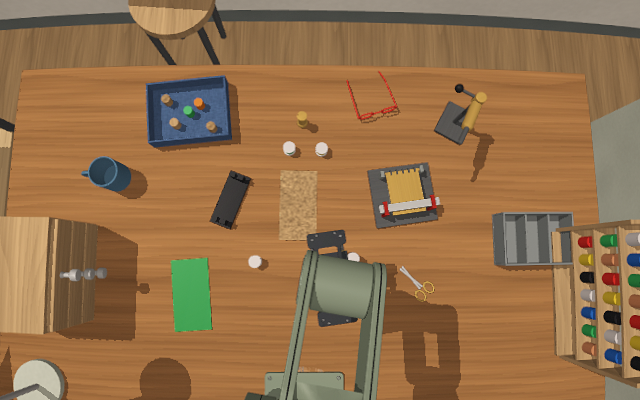

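```bash
python3 - <<'E'
from h import *
t=load("t13");s=load("s13")
def P(x,y,sc,x0,y0): return ((x+.5)/sc-.5+x0,(y+.5)/sc-.5+y0)
O=np.array([0.5716,-0.2672]);th=np.radians(8.13);R=np.array([[np.cos(th),-np.sin(th)],[np.sin(th),np.cos(th)]])
pf=lambda X:((X[:2]-O)@R*1e3)
a=[pf(plane(t,P(*q,7,360,155),.0615)) for q in((135,350),(140,408),(554,293),(560,345))]
print(np.round(a,1),np.mean(a,0).round(1))
# height of right bar end centre, two views
print(tri(s,P(358,432,5.5,315,235),t,P(546,320,7,360,155)))
a,b=np.array(P(135,379,7,0,0)),np.array(P(557,319,7,0,0))
E
```

```text
[[-20.5  77.6]
 [-42.   79.1]
 [-21.2 -82.4]
 [-40.8 -81.3]] [-31.1  -1.7]
(array([ 0.54948325, -0.34718829,  0.06260802]), np.float64(0.005055300140048499))
```

The bar sits in both pockets at x ≈ -31, y ≈ -2 mm, parallel to the press. The bystanders are at the same pixels as at the start. Handing in.

```bash
python3 -c "
from plant import *
print(close_job());print(state()['t'])"
```

```text
the job is handed in; nothing more can be done
None
the job is handed in; nothing more can be done
```

The press is locked and I handed the job in at about 26 s of the 54 s; no verdict was reported.

**What I did:**
- I gripped the bar on edge in the stand, stood it on the cork mat, let go and toppled it flat.
- I took it again across its width, laid it along the press's y axis and pressed the plate down. The hard stop came at TCP height 47.7 mm, as predicted.
- I slid the bar under both lips until it met the back walls (side force rose to 11 N), eased it up to just below the ceilings, released it and withdrew.

**Last checks:**
- **Bar position:** it lies in both red hooks with its centre at about x = -31 mm, y = -2 mm in the press frame. Its ends agree to about 1 mm, so it is parallel to the press y axis.
- **Bar height:** the top face measured about 62–63 mm, against 61.5 mm expected.
- **Plate:** it looks nearly level in both views. I did not measure its angle directly.
- **Release:** the wrist force was about zero after I opened the fingers, and the arm is well clear of the press.
- **Bystanders:** in the last top view the spools, stacker and scissors showed no movement. The varnish jar was mostly hidden by the arm, so I could only partly check it.

**Disagreements:** the two cameras differ by 1–5 mm. The cameras put the bar's x at -31 mm, while the wall contact implies between -31 and -35 mm. Both are inside the allowed -27 to -39 mm.

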